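Seat a control board with its ejector levers

TASK

Lift the green control board out of its wooden stand and lower it gently into the guides of the grey card rack, whose two red levers stand swung out, until you feel it rest on the brass contacts, without pressing or dropping it; then let go. Then push each red lever inward until it is fully home, so that the levers alone, and not a hand on the board, draw the board down flush into its connector. Follow each lever's arc and push it with no more than about 25 N, stopping as it comes up against its stop; check that neither has sprung back, so that both end fully home, and leave the oil can, the valve and the bearing where they stand.

Things in the scene. Friction and masses are not known exactly. Their poses are not given: they have to be found in the camera images.
- rack: Grey card rack of a machine control unit, fixed to the bench, base plate 130 x 270 x 10 mm. Origin: centre of the slot at bench level; x across the slot, y along it, z up. When home, the board's underside is at z = 14 mm here. Also fixed on it: a black finned power block (x 39 to 65 mm, y within +-75 mm, top z = 58 mm) and a low green terminal strip (x -48 to -32 mm).
- slot_mouth (a point): centre of the slot's mouth, 72 mm above the rack's origin. Aluminium guide rails at y = +-62 to +-80 mm: inner faces at x = +-5 mm, straight up to z = 62 mm, then flared to about +-9 mm at z = 72 mm. Low end stops at y = +-89.5 mm (top z = 38 mm, flared above 31 mm) bound the board lengthwise.
- slot_floor (a point): the rack's (0, 0, 14) mm: where the centre of the board's underside lies when home. Two brass contacts (y = +-81 mm, 14 mm long) stop a board that is lowered in: its underside then stands 5 to 12 mm above home, the same at both ends, different each time: it must be felt. They are stiff, so come down slowly; each yields only to about 22 N and stays where pushed.
- board: Green control board on edge, 8 (x) x 160 (y) x 95 (z) mm, about 0.35 kg; origin: centre of its underside. On top, in the middle, a black grip block 14 (x) x 40 (y) mm, z = 94 to 124 mm. At each end a round aluminium lug of 8 mm diameter, axis along x, centred at y = +-90 mm, z = 30 mm, which the levers' claws press down; below it a foot widens the bottom 16 mm to 176 mm. It fits either way round.
- board_grip (a point): centre of the board's grip block, 110 mm above the board's underside (block 14 mm thick along the board's x, 40 mm along y, reaching 16 mm below and 14 mm above this point)
- stand: Wooden stand, fixed: foot 90 x 190 x 12 mm (x, y, z), with four wooden posts forming two slots 13 mm wide along y, posts up to z = 55 mm. Origin: centre of its underside. The board stands in the slots with its underside at z = 12 mm.
- lever_l (a joint): angle of the lever at the rack's +y end, rad: 0 = fully home (its stop; handle leaning 0.22 rad inward of upright), growing outward (towards the rack's +y) to 1.05. Starts at 0.95 to 1.05, stays where left, turns at about 2 N at its bar until its claw meets the board's lug at 0.3 to 0.65, then needs about 6 to 18 N until its hard stop. Seating one end may swing the other lever back by a little.
- lever_r (a joint): the same for the lever at the rack's -y end: 0 = fully home (leaning 0.22 rad inward), grows as it swings outward (towards the rack's -y), up to 1.05
- lever_l_bar (a point): centre of the red finger bar at the end of the +y lever: round, 12 mm diameter, 36 mm long along the rack's x. Push it from its outer side towards the rack's middle, on an arc of 75 mm radius about point lever_l_hinge; home, it stands 117 mm above the bench and 90 mm from the slot's centre; at joint value 1.0, 97 mm and 159 mm. The arc rises as it closes: a finger that does not rise with it binds by friction.
- lever_r_bar (a point): centre of the red finger bar of the -y lever, made the same way
- lever_l_hinge (a point): hinge of the +y lever: at the rack's (0, 106, 44) mm; its axis runs along the rack's x
- lever_r_hinge (a point): hinge of the -y lever: at the rack's (0, -106, 44) mm; its axis runs along the rack's x
- oil_can: bystander: blue round can with a white cap, 52 mm across, 100 mm tall, loose; origin at the centre of its underside
- valve: bystander: steel engine valve standing on its head, head 38 mm across, stem 8 mm, 95 mm tall, loose; origin at the centre of its underside
- bearing: bystander: steel bearing ring lying flat, 56 mm across, 18 mm high, loose; origin at the centre of its underside
Not all that is in view belongs to the job. Of the things like the board, leave any that is pink; of the rest the larger one is meant.

How it is judged:
On the way:
1. the board stands released in the guides on the contacts, not yet seated, with both levers still swung out (z of board in the frame of rack between 0.018 and 0.028 m and horizontal distance between board and rack below 0.005 m and value of joint each of lever_l, lever_r above 0.6 rad and contact force between the fingers and board below 0.3 N), for 0.2 s.
At the end, for the whole second after the job is handed in: Both levers are within 0.06 rad of fully home, the board's underside is within 1.4 mm of its home height, centred in the rack within 4 mm and upright within 0.03 rad, at rest (value of joint each of lever_l, lever_r below 0.06 rad and z of board in the frame of rack below 0.0154 m and horizontal distance between board and rack below 0.004 m and angle between board's own z axis and vertical below 0.03 rad and linear speed of board below 0.01 m/s); the robot touches nothing.
It fails at once if the board is jammed or pressed into the rack with more than 40 N while both levers are swung out (value of joint each of lever_l, lever_r above 0.85 rad and contact force between board and rack above 40 N).
It fails at once if the board is dropped in the guides (faster than 0.12 m/s) instead of being set down (z of board in the frame of rack below 0.05 m and horizontal distance between board and rack below 0.02 m and linear speed of board above 0.12 m/s).
It fails at once if the hand touches the board while it is being seated (the levers alone draw it down) (z of board in the frame of rack below 0.018 m and horizontal distance between board and rack below 0.02 m and contact force between the fingers and board above 0.5 N).
It fails at once if a lever is pushed with more than 35 N (contact force between the fingers and lever_l above 35 N or contact force between the fingers and lever_r above 35 N).
It fails at once if the oil can, the valve or the bearing is moved by more than 15 mm (distance of any of oil_can, valve, bearing from where it was at the start of the episode above 0.015 m).
It also fails if it takes over 72 s, if anything falls off the work surface, if the arm or the gripper's body presses on something with over 40 N, if the wrist force passes 120 N, or if a joint passes its speed limit or range.

ROBOT

A 6-joint arm with a two-finger parallel gripper is mounted at the origin on the work surface. World frame = base frame: x ahead of the robot, y to its left, z up, the work surface at z = 0. Lengths are in m, angles in rad, forces in N, time in s.
With the tool pointing down it reaches from about 0.25 to 0.775 m from the base axis. Payload 4 kg.
Tool frame: the origin (TCP) lies on the centre line of the jaws, within the pads' length; the fingertips stand 19 mm ahead of it and the grasp point (between the pads) is the TCP; z points along the fingers, x is the direction in which the jaws open and shut, and the axes are right-handed (so a half turn about z gives the same grasp; the last joint's range is limited). The gripper opens to 94 mm and grips with 3 to 60 N. Pads are 16 mm wide; open, the fingers measure 119 mm over their backs; the gripper's body (75 mm by 177 mm) begins 78 mm behind the grasp point.
Start: joints at [-1.404, 0.087, 1.371, -0, 1.684, -0.103], TCP at [0.147, -0.53, 0.225] pointing down, gripper open.
Joint ranges: [-3.1, 3.1], [-0.76, 2.03], [0.27, 2.55], [-1.08, 4.22], [0.17, 2.65], [-2.57, 2.57]. Speed limits (rad/s): [2.79, 2.79, 3.14, 3.14, 3.14, 3.14].

INTERFACE

Orientations are given as a unit quaternion [x, y, z, w].
In Python, from plant import move_ptp, servo_line, move_j, command_gripper, sleep, inverse_kinematics, get_state, get_image, PlanningError, sign_off gives the robot as it stands. Calls block until the motion is done:
- move_ptp(position, orientation): joint-space move of the TCP to a pose.
- servo_line(position, orientation=None, velocity=0.15): straight line of the TCP; orientation=None keeps the orientation; velocity is the mean speed in m/s.
- move_j(angles): joint-space move.
- command_gripper(opening, grip_force=None): finger opening in m; grip_force is the grip in N (None keeps the last); returns when the fingers have stopped.
- sleep(seconds).
- inverse_kinematics(position, orientation): joint angles nearest the present ones, or None.
- get_state(): the state.
- get_image(name): name is "scene" or "top" or "wrist"; returns a dict with "image" (384x512x3 uint8, red, green, blue), "mtx" (3x3 intrinsics, pixels), "cam_to_world" (4x4, takes a point from camera to world coordinates). Camera axes: x right, y down, z forward; pixel columns grow to the right and rows downward; lengths in m; the calibration is good to about 2 mm. A picture is of the moment at which its call begins. There is no depth.
A pose or a line that the arm cannot do raises PlanningError and nothing moves.
- sign_off(): hands the job in, once; it reports no verdict.
The state is a dict: "clock": time; "joint_pos": joint angles; "joint_vel": joint speeds; "tau": joint torques, N m; "ee_pos": TCP position; "eef_rot": TCP orientation; "force": force on the tool from outside, world axes, zero at the start; "ft_torque": the same for the moment, N m; "opening": finger opening in m.
Only numpy, scipy, OpenCV 4.12 (cv2) and the standard library are available. Lean on these libraries where they do the work, as an engineer would, in place of code of your own. Each camera call takes 0.05 s, during which the arm holds its last target.

## Working session

There is one attempt and no reset: what is moved stays moved. The work goes in short steps, each a Python script; the robot and the scene stay as the last script left them, time stands still between calls to the robot, and variables do not carry over. Pictures are saved under pics/ and viewed, and the job is handed in when it is done.

```bash
ls; mkdir -p pics
python3 - <<'E'
from plant import *
import cv2
s=get_state();print(s)
for n in("scene","top","wrist"):
    d=get_image(n);cv2.imwrite(f"pics/a_{n}.png",d["image"][:,:,::-1]);print(n,d["mtx"].tolist(),d["cam_to_world"].round(4).tolist() if hasattr(d["cam_to_world"],'round') else d["cam_to_world"])
E
```

```text
pics
{'clock': 0.0, 'joint_pos': array([-1.40411797e+00,  8.79793763e-02,  1.37222995e+00,  2.48718294e-05,
        1.68359817e+00, -1.03102269e-01]), 'joint_vel': array([-0.00084346, -0.0003163 , -0.00041362,  0.00028456, -0.00077372,
        0.00281808]), 'tau': array([-1.64170946e-03, -3.40181530e+01, -3.02430618e+01,  7.17263762e-02,
        3.28572455e-02, -1.57359864e-04]), 'ee_pos': array([ 0.1465051 , -0.52961108,  0.22330314]), 'eef_rot': array([ 7.95776703e-01, -6.05589145e-01, -7.99099381e-04, -7.66792258e-04]), 'force': array([-0.17542532,  1.02102033, -0.55406742]), 'ft_torque': array([-0.02157661, -0.02615167, -0.0139185 ]), 'opening': 0.0941614657098214}
scene [[350.3997656772443, 0.0, 260.0847108506501], [0.0, 350.3997656772443, 194.77868543176297], [0.0, 0.0, 1.0]] [[0.0418, 0.6542, -0.7552, 1.1126], [0.9991, -0.0323, 0.0273, -0.0377], [-0.0065, -0.7556, -0.655, 0.6688], [0.0, 0.0, 0.0, 1.0]]
top [[348.65551908707863, 0.0, 249.74839981165397], [0.0, 348.65551908707863, 192.47237718044823], [0.0, 0.0, 1.0]] [[0.005, -0.9907, 0.1363, 0.3545], [-0.9997, -0.0016, 0.0254, -0.0365], [-0.0249, -0.1364, -0.9903, 0.9608], [0.0, 0.0, 0.0, 1.0]]
wrist [[314.9620836116621, 0.0, 260.6315366937759], [0.0, 314.9620836116621, 193.35482910828514], [0.0, 0.0, 1.0]] [[0.266, -0.934, -0.2385, 0.2147], [-0.964, -0.258, -0.0648, -0.5099], [-0.001, 0.2472, -0.969, 0.3831], [0.0, 0.0, 0.0, 1.0]]
```

View pics/a_scene.png

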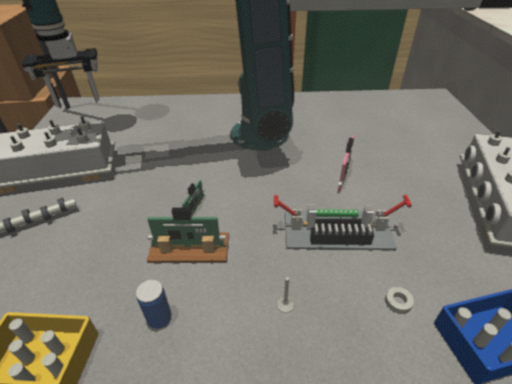

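View pics/a_top.png

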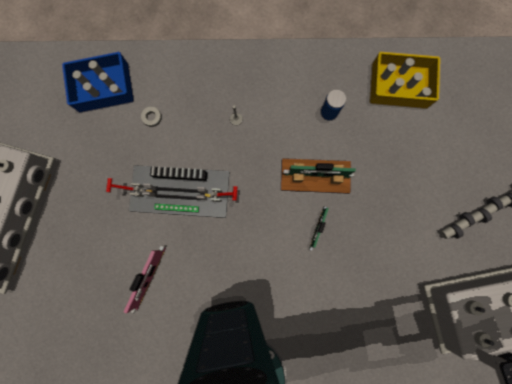

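View pics/a_wrist.png

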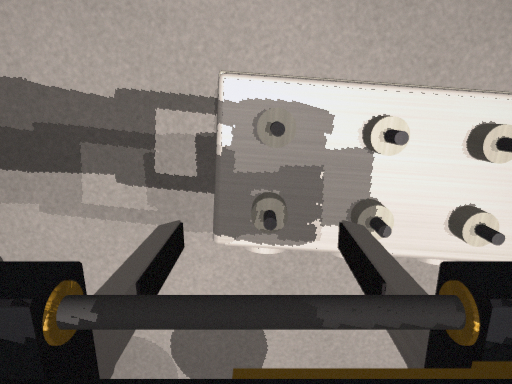

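The large green board is in the wooden stand (top view ≈(318,170), scene ≈(185,232)). A smaller green board lies free at top ≈(318,228), and a pink one at ≈(147,280). The larger non-pink board, the one in the stand, is meant. I'll check that in an enlarged crop.

```bash
cat > h.py <<'E'
from plant import *
import numpy as np, cv2
from scipy.spatial.transform import Rotation as R
def ray(d,px):
    K=np.array(d["mtx"]);T=np.array(d["cam_to_world"])
    v=np.linalg.inv(K)@np.array([px[0],px[1],1.]);return T[:3,3],T[:3,:3]@v
def onz(d,px,z):
    o,v=ray(d,px);return o+v*(z-o[2])/v[2]
def proj(d,p):
    K=np.array(d["mtx"]);T=np.array(d["cam_to_world"])
    c=T[:3,:3].T@(np.array(p)-T[:3,3]);c=K@c;return c[:2]/c[2]
def tri(rays):
    A=np.zeros((3,3));b=np.zeros(3)
    for o,v in rays:
        v=v/np.linalg.norm(v);M=np.eye(3)-np.outer(v,v);A+=M;b+=M@o
    p=np.linalg.solve(A,b)
    res=[np.linalg.norm((np.eye(3)-np.outer(v,v)/(v@v))@(p-o)) for o,v in rays]
    return p,res
def down(yaw): # tool x along (cos yaw, sin yaw), z down
    return (R.from_euler('z',yaw)*R.from_euler('x',np.pi)).as_quat()
def snap(n,f,save=True):
    d=get_image(n);cv2.imwrite(f"pics/{f}.png",d["image"][:,:,::-1]);np.savez(f"pics/{f}.npz",**d);return d
def st():
    s=get_state();print("t",round(s["clock"],2),"p",s["ee_pos"].round(4),"yaw",R.from_quat(s["eef_rot"]).as_matrix()[:,0].round(3),"F",s["force"].round(2),"op",round(s["opening"],4));return s
E
python3 - <<'E'
from h import *
a=cv2.imread("pics/a_top.png")[135:265,90:370]; b=cv2.imread("pics/a_scene.png")[170:275,130:430]
o=np.vstack([cv2.resize(a,(800,371),interpolation=3)[:310],cv2.resize(b,(800,280),interpolation=3)])
cv2.imwrite("pics/crop1.png",o)
d=get_image("top")
for n,p,z in[("stand",(316,175),.012),("boardtopL",(285,168),.1),("boardtopR",(354,173),.1),("rackTL",(133,166),.01),("TR",(229,170),.01),("BR",(227,217),.01),("BL",(128,211),.01),("barL",(109,186),.1),("barR",(236,194),.1),("can",(334,100),.1),("valve",(235,118),0),("bearing",(150,116),.01)]: print(n,onz(d,p,z).round(3))
E
```

```text
stand [ 0.534 -0.194  0.012]
boardtopL [ 0.535 -0.103  0.1  ]
boardtopR [ 0.522 -0.274  0.1  ]
rackTL [0.56  0.316 0.01 ]
TR [0.548 0.046 0.01 ]
BR [0.418 0.05  0.01 ]
BL [0.433 0.323 0.01 ]
barL [0.489 0.341 0.1  ]
barR [0.469 0.02  0.1  ]
can [ 0.713 -0.23   0.1  ]
valve [0.702 0.032 0.   ]
bearing [0.706 0.274 0.01 ]
```

View pics/crop1.png

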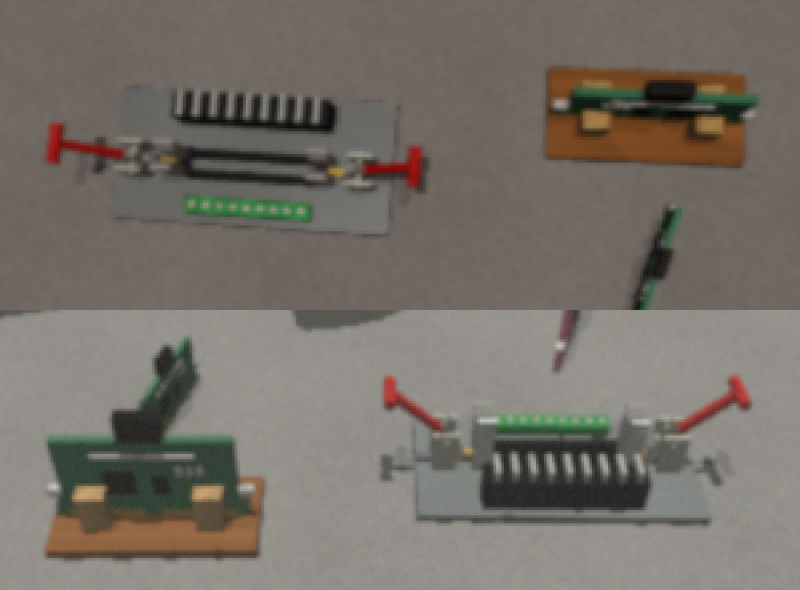

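Crop confirmed: the large green board with the black grip block and aluminium lugs stands in the brown stand. Next I look at the stand and the rack with the wrist camera from the same relative poses, two places each.

Run:
```python
from h import *
for nm,(x,y),yaw in[("s",(.528,-.19),-.07),("r",(.489,.184),-.045)]:
    for k,dx in enumerate((-.06,.06)):
        move_ptp([x+dx,y-.05,.28],down(yaw)); sleep(.3)
        snap("wrist",f"{nm}{k}"); st()
a=np.hstack([cv2.imread(f"pics/{f}.png") for f in("s0","s1")]);b=np.hstack([cv2.imread(f"pics/{f}.png") for f in("r0","r1")])
cv2.imwrite("pics/v1.png",cv2.resize(np.vstack([a,b]),(800,600)))
```

```text
t 2.16 p [ 0.4678 -0.2405  0.2799] yaw [ 0.997 -0.071 -0.   ] F [ 0.04 -0.53 -0.54] op 0.0939
t 3.06 p [ 0.5873 -0.2402  0.281 ] yaw [ 0.997 -0.071  0.001] F [-0.41 -0.31 -0.42] op 0.0938
t 4.92 p [0.4293 0.1337 0.2799] yaw [ 0.999 -0.046 -0.   ] F [-0.04  0.36 -0.64] op 0.094
t 5.82 p [0.5484 0.1342 0.2809] yaw [ 0.999 -0.045  0.001] F [ 0.03 -0.38  0.11] op 0.0939
```

View pics/v1.png

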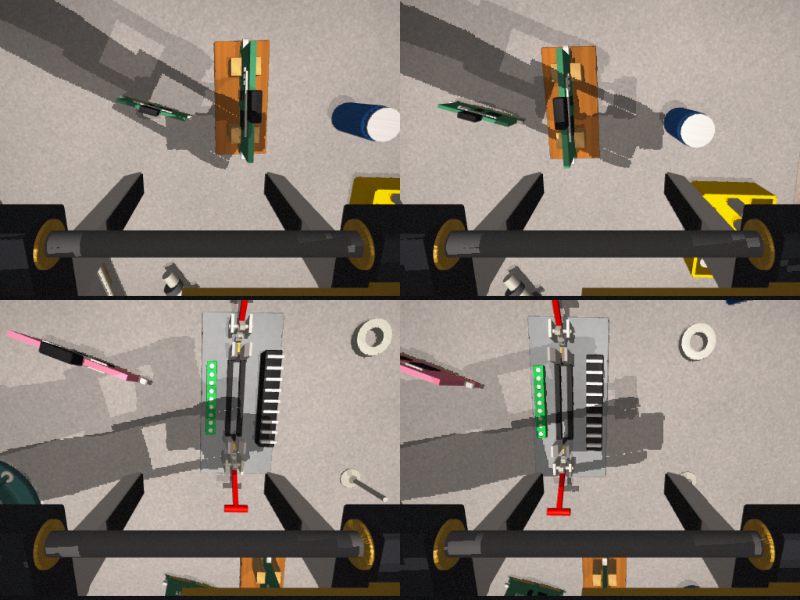

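Run:
```python
from h import *
c=[]
for f,x0 in(("s0",260),("s1",160)):
    i=cv2.imread(f"pics/{f}.png")[40:220,x0:x0+120]; c.append(cv2.resize(i,None,fx=3.3,fy=3.3,interpolation=2))
cv2.imwrite("pics/s_z.png",np.hstack(c))
c=[]
for f,x0 in(("r0",250),("r1",155)):
    i=cv2.imread(f"pics/{f}.png")[0:280,x0:x0+130]; c.append(cv2.resize(i,None,fx=3,fy=2.14,interpolation=2))
cv2.imwrite("pics/r_z.png",np.hstack(c))
```

```text
(no output)
```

View pics/s_z.png

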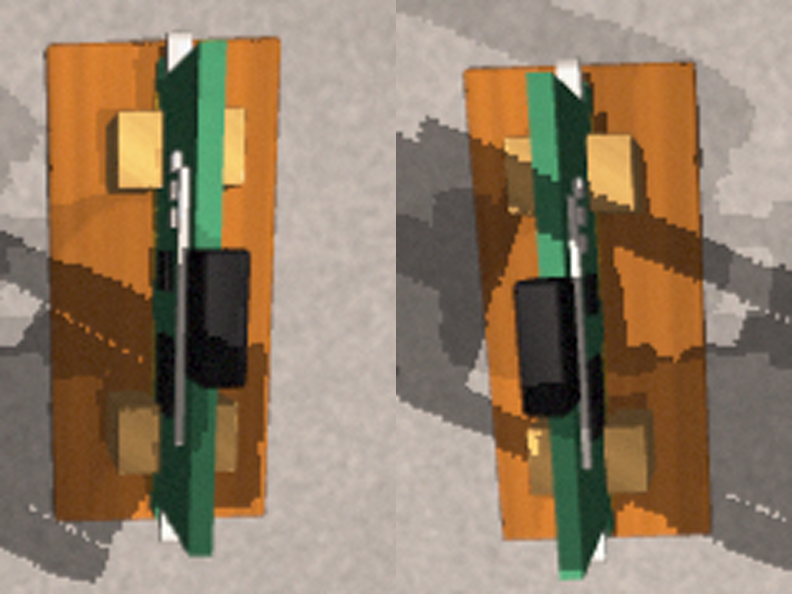

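View pics/r_z.png

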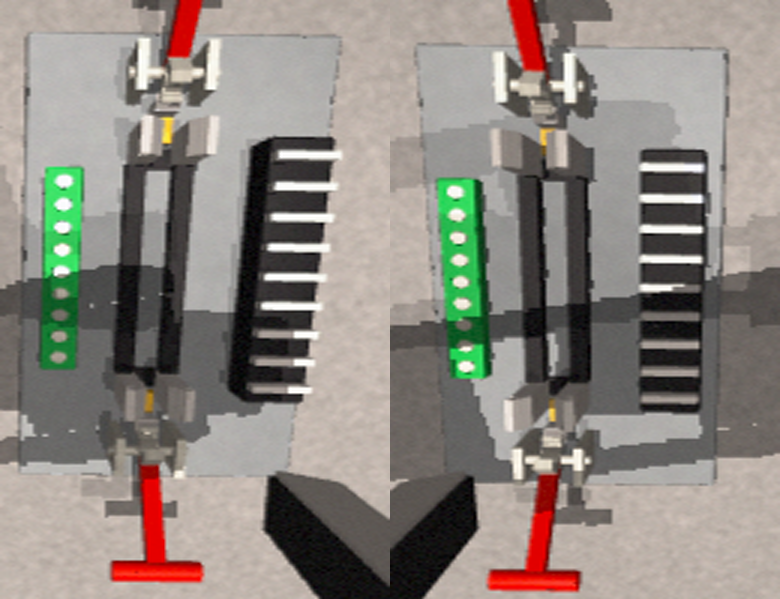

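Run:
```python
from h import *
D={f:dict(np.load(f"pics/{f}.npz")) for f in("s0","s1","r0","r1")}
S0=lambda x,y:(x/3.3+260-.35,y/3.3+40-.35); S1=lambda x,y:((x-396)/3.3+160-.35,y/3.3+40-.35)
R0=lambda x,y:(x/3+250-.35,y/2.14-.25); R1=lambda x,y:((x-390)/3+155-.35,y/2.14-.25)
def two(n,a,b,g):
    p,res=tri([ray(D[g+"0"],a),ray(D[g+"1"],b)]);print(n,p.round(4),np.round(res,4));return p
A=two("b+y",S0(213.5,40.5),S1(541,73),"s");B=two("b-y",S0(200,555),S1(571,577),"s")
m=(A+B)/2;v=A-B;print("board mid",m.round(4),"len",np.linalg.norm(v),"yaw",np.arctan2(-v[0],v[1]))
for g,f,pa,pb in(("s0",S0,(213.5,40.5),(200,555)),("s1",S1,(541,73),(571,577))):
    a=onz(D[g],f(*pa),.107);b=onz(D[g],f(*pb),.107);print(g,((a+b)/2).round(4),np.linalg.norm(a-b).round(4),np.arctan2(-(a-b)[0],(a-b)[1]).round(4))
two("lug+",S0(179,34),S1(568,61),"s");two("lug-",S0(167,541),S1(599,560),"s")
# stand corners z=.012
print([onz(D["s0"],S0(*p),.012)[:2].round(4) for p in((46,45),(280,38),(266,515),(54,520))])
c=[onz(D["r0"],R0(*p),.01) for p in((28,33),(342,37),(289,476),(20,473))]
print("r0",[q[:2].round(4) for q in c],np.mean(c,0).round(4))
c=[onz(D["r1"],R1(*p),.01) for p in((417,44),(728,48),(714,486),(448,484))]
print("r1",[q[:2].round(4) for q in c],np.mean(c,0).round(4))
P=[two(n,R0(*a),R1(*b),"r") for n,a,b in(("TL",(28,33),(417,44)),("TR",(342,37),(728,48)),("BR",(289,476),(714,486)),("bar-L",(112,572),(489,581)),("bar-R",(202,572),(579,581)))]
```

```text
b+y [ 0.5387 -0.115   0.1049] [0.0001 0.0001]
b-y [ 0.5305 -0.2743  0.106 ] [0.0003 0.0003]
board mid [ 0.5346 -0.1947  0.1054] len 0.1595169074084113 yaw -0.05150284366481662
s0 [ 0.5343 -0.1948  0.107 ] 0.1592 -0.0499
s1 [ 0.5349 -0.1946  0.107 ] 0.1585 -0.0527
lug+ [ 0.539  -0.1021  0.0426] [0. 0.]
lug- [ 0.5298 -0.2903  0.0348] [0.0001 0.0001]
[array([ 0.4935, -0.0972]), array([ 0.5825, -0.1011]), array([ 0.5755, -0.2889]), array([ 0.4854, -0.2846])]
r0 [array([0.4353, 0.3221]), array([0.5639, 0.314 ]), array([0.5477, 0.0475]), array([0.4187, 0.0557])] [0.4914 0.1848 0.01  ]
r1 [array([0.4363, 0.3227]), array([0.5643, 0.3149]), array([0.5469, 0.0463]), array([0.4186, 0.0536])] [0.4915 0.1844 0.01  ]
TL [0.4353 0.3234 0.0061] [0.0003 0.0003]
TR [0.5644 0.3148 0.0085] [0.0004 0.0004]
BR [0.5469 0.0481 0.0132] [0.0006 0.0006]
bar-L [0.455  0.0261 0.0969] [0. 0.]
bar-R [0.4909 0.0241 0.0962] [0. 0.]
```

Run:
```python
from h import *
c=[]
for f,x0,y0 in(("r0",275,25),("r1",180,25),("r0",275,165),("r1",180,165)):
    i=cv2.imread(f"pics/{f}.png")[y0:y0+70,x0:x0+90]; c.append(cv2.resize(i,None,fx=4.4,fy=4.2,interpolation=2))
cv2.imwrite("pics/r_zz.png",np.vstack([np.hstack(c[:2]),np.hstack(c[2:])]))
D={f:dict(np.load(f"pics/{f}.npz")) for f in("s0","s1","r0","r1")}
R0=lambda x,y:(x/3+250-.35,y/2.14-.25); R1=lambda x,y:((x-390)/3+155-.35,y/2.14-.25)
O=np.array([.4915,.1846]);ya=-.0625
def rk(p): 
    d=p[:2]-O;return np.array([np.cos(ya)*d[0]+np.sin(ya)*d[1],-np.sin(ya)*d[0]+np.cos(ya)*d[1],p[2]]).round(4)
for n,a,b in(("bar-L",(112,572),(489,581)),("bar-R",(202,572),(579,581)),("yel+",(168,131),(547,138)),("yel-",(149,400),(552,407)),("termTL",(45,168),(437,179)),("termBR",(75,366),(490,376)),("blkTR",(334,138),(706,151)),("blkBR",(302,401),(700,410)),("blkTL",(275,140),(640,151))):
    p,res=tri([ray(D["r0"],R0(*a)),ray(D["r1"],R1(*b))]);print(n,rk(p),max(res).round(4))
```

```text
bar-L [-0.0265 -0.1604  0.0969] 0.0
bar-R [ 0.0095 -0.1602  0.0962] 0.0
yel+ [-0.0076  0.0801  0.0328] 0.0013
yel- [-0.0087 -0.0748  0.0372] 0.0007
termTL [-0.0564  0.0596  0.0209] 0.0
termBR [-0.0404 -0.0594  0.0143] 0.0003
blkTR [0.0565 0.0746 0.0424] 0.0001
blkBR [ 0.0564 -0.0734  0.0436] 0.0002
blkTL [0.0311 0.0724 0.0521] 0.0004
```

View pics/r_zz.png

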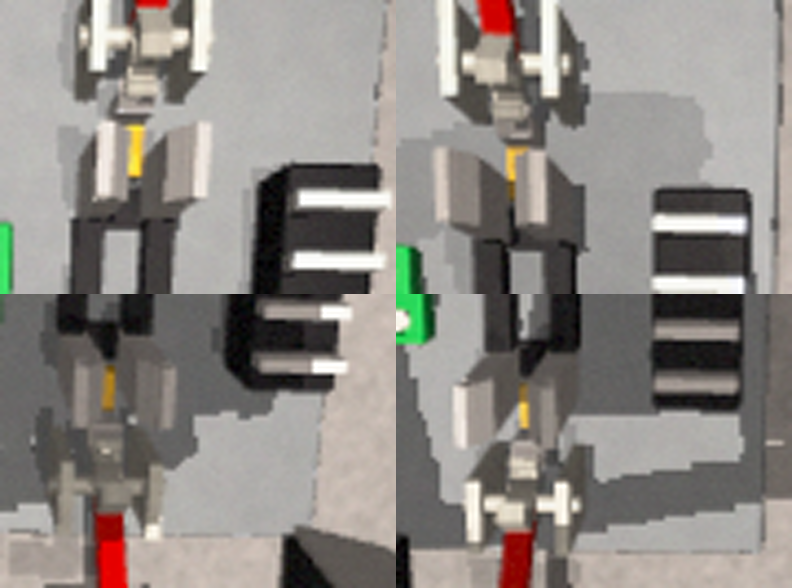

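Run:
```python
from h import *
D={f:dict(np.load(f"pics/{f}.npz")) for f in("r0","r1")}
Z=lambda x0,y0:(lambda x,y:(x/4.4+x0-.4,y/4.2+y0-.4))
O=np.array([.4915,.1846]);ya=-.0625
def rk(p): 
    d=p[:2]-O;return np.array([np.cos(ya)*d[0]+np.sin(ya)*d[1],-np.sin(ya)*d[0]+np.cos(ya)*d[1],p[2]]).round(4)
a,b=Z(275,25),Z(180,25);e,f=Z(275,165),Z(180,165)
for n,p,q in(("upL outer",a(99,122),b(40,148)),("upR outer",a(213,122),b(153,150)),("upR out bot",a(195,200),b(150,222)),
 ("loL outer far",e(75,366-294),f(455-396,386-294)),("loR outer bottom",e(175,425-294),f(555-396,445-294)),("hinge+ Lpin",a(80,37),b(438-396,62)),("hinge+Rpin",a(208,36),b(571-396,60)),("hinge- R",e(160,495-294),f(580-396,503-294)),("hinge- L",e(52,490-294),f(466-396,506-294))):
    P,r=tri([ray(D["r0"],p),ray(D["r1"],q)]);print(n,rk(P),max(r).round(4))
```

```text
upL outer [-0.022   0.0807  0.0686] 0.0
upR outer [0.0062 0.0809 0.0689] 0.0002
upR out bot [0.0042 0.0632 0.0616] 0.0004
loL outer far [-0.0223 -0.0622  0.0692] 0.0
loR outer bottom [ 0.0054 -0.0783  0.0728] 0.0
hinge+ Lpin [-0.0255  0.106   0.0457] 0.0001
hinge+Rpin [0.0086 0.1081 0.0404] 0.0002
hinge- R [ 0.008  -0.1083  0.0399] 0.0015
hinge- L [-0.0252 -0.1063  0.0467] 0.0003
```

Measured: the board's top mid-point is (0.535, −0.195, ~0.106) with yaw −0.051. The slot lies about 8.3 mm off the plate's centre, at (0.483, 0.185) with yaw −0.0625. Rails, bars, hinges and terminal strip all agree on this. Now the grasp.

Run:
```python
from h import *
q=down(-.051)
move_ptp([.5346,-.1947,.20],q)
servo_line([.5346,-.1947,.125],q,.1);sleep(.2);st()
command_gripper(0,40);st()
snap("wrist","g0")
servo_line([.5346,-.1947,.155],q,.08);sleep(.2);st()
servo_line([.5346,-.1947,.262],q,.15);sleep(.3);st()
a=snap("wrist","g1");b=snap("scene","g1s")
cv2.imwrite("pics/g.png",cv2.resize(np.hstack([a["image"],b["image"]])[:,:,::-1],(800,300)))
```

```text
t 8.19 p [ 0.5351 -0.195   0.126 ] yaw [ 0.999 -0.051  0.002] F [ 0.12 -0.18  0.62] op 0.0941
t 9.39 p [ 0.5346 -0.1947  0.125 ] yaw [ 0.999 -0.051  0.   ] F [ 0.69  0.23 -1.13] op 0.0137
t 10.17 p [ 0.5342 -0.1945  0.1542] yaw [ 0.999 -0.051 -0.001] F [ 0.41  0.56 -3.19] op 0.0133
t 11.33 p [ 0.5343 -0.1946  0.261 ] yaw [ 0.999 -0.051 -0.002] F [ 0.48  0.38 -3.09] op 0.0133
```

View pics/g.png

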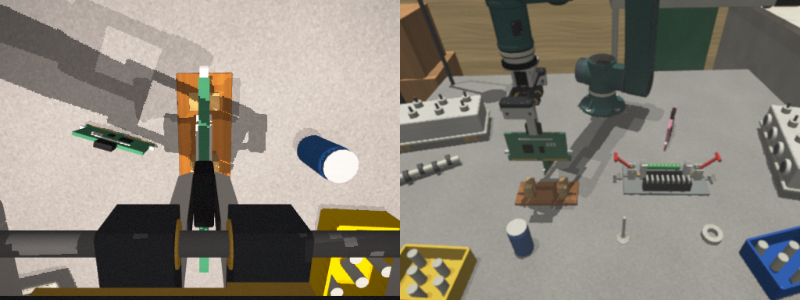

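Board held level, ~3 N weight. Moving over the slot and checking before entering.

Run:
```python
from h import *
q=down(-.0625)
move_ptp([.4832,.1853,.262],q)
servo_line([.4832,.1853,.196],q,.1);sleep(.3);st()
a=snap("wrist","h1");b=snap("scene","h1s")
c=a["image"][60:280,170:340,::-1];d=b["image"][150:270,250:430,::-1]
cv2.imwrite("pics/h.png",np.hstack([cv2.resize(c,(440,570),interpolation=2),np.vstack([cv2.resize(d,(360,240),interpolation=2),np.zeros((330,360,3),np.uint8)])]))
```

```text
t 13.97 p [0.4835 0.1854 0.1967] yaw [ 0.998 -0.062  0.001] F [ 0.4   0.06 -3.06] op 0.0137
```

View pics/h.png

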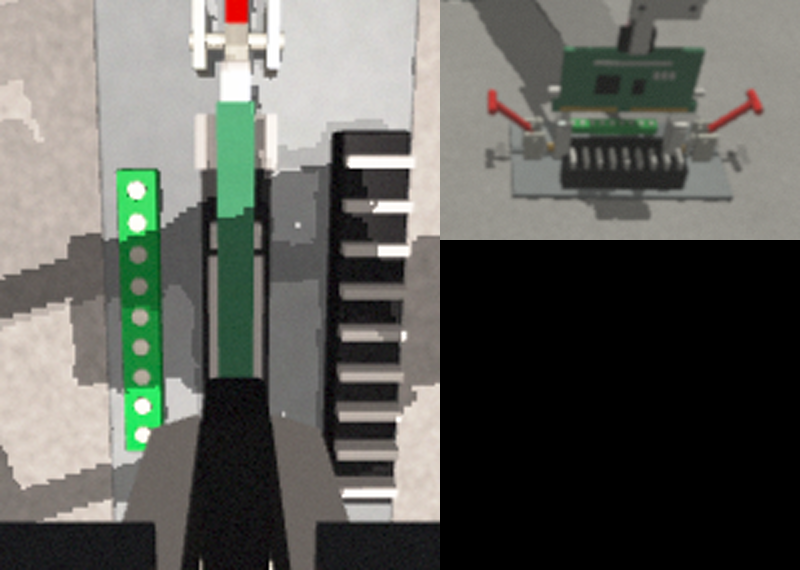

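Run:
```python
from h import *
d=dict(np.load("pics/h1.npz"))
O=np.array([.4832,.1853]);ya=-.0625
def rk(p): 
    e=p[:2]-O;return np.array([np.cos(ya)*e[0]+np.sin(ya)*e[1],-np.sin(ya)*e[0]+np.cos(ya)*e[1]]).round(4)
print(rk(onz(d,(260.6,98.7),.1787)))
q=down(-.0625)
z=.196
F0=get_state()["force"]
while z>.146:
    z-=.005; servo_line([.4832,.1853,z],q,.05)
    s=get_state();F=s["force"]-F0
    print(round(z,4),s["ee_pos"].round(4),F.round(1))
    if np.abs(F).max()>8: print("stop");break
```

```text
[-0.0006  0.08  ]
0.191 [0.4828 0.1852 0.1903] [ 0.5  0.5 -0. ]
0.186 [0.4829 0.1852 0.1853] [ 0.8 -0.6  0.7]
0.181 [0.4829 0.1852 0.1805] [-0.2  0.5  0.7]
0.176 [0.483  0.1852 0.1755] [ 1.3  0.  -0.8]
0.171 [0.4831 0.1852 0.1705] [ 0.6 -0.1  0.4]
0.166 [0.4831 0.1852 0.1655] [1.3 0.  0.1]
0.161 [0.4831 0.1852 0.1605] [ 1.7 -0.3  1.3]
0.156 [0.4831 0.1852 0.1555] [ 1.1  0.5 -1.1]
0.151 [0.4831 0.1852 0.1505] [ 1.7 -0.   0.2]
0.146 [0.483  0.1852 0.1455] [ 1.4 -0.4  0.1]
```

Run:
```python
from h import *
q=down(-.0625)
z=.146
def F():
    return np.mean([get_state()["force"] for _ in range(1)],0)
n=0
while z>.128:
    z-=.0006; servo_line([.4832,.1853,z],q,.012)
    s=get_state();f=s["force"]
    print(round(z,4),s["ee_pos"][2].round(4),f.round(1))
    if f[2]>1.5 or abs(f[:2]).max()>8:
        sleep(.1);f=get_state()["force"];print("chk",f.round(1))
        if f[2]>0.5: break
st()
```

```text
0.1454 0.1454 [ 0.4 -1.  -3.6]
0.1448 0.1448 [ 0.7  0.1 -3.5]
0.1442 0.1441 [-0.7  0.2 -4.6]
0.1436 0.1435 [-0.4  0.4 -2.8]
0.143 0.1429 [ 0.4  0.3 -3.6]
0.1424 0.1423 [-0.6  0.6 -2.6]
0.1418 0.1417 [ 0.4 -1.2 -2.7]
0.1412 0.1411 [-0.8 -0.4 -3.7]
0.1406 0.1406 [ 0.8 -0.3 -3.2]
0.14 0.14 [ 0.3  0.5 -3.1]
0.1394 0.1394 [ 0.3  0.1 -3.5]
0.1388 0.1387 [-0.2 -0.  -3.4]
0.1382 0.1381 [-1.   0.4 -3.5]
0.1376 0.1376 [ 0.  -0.6 -2.5]
0.137 0.137 [-0.1  0.4 -3.4]
0.1364 0.1364 [ 1.1 -1.  -2.8]
0.1358 0.1357 [-0.9 -0.2 -4. ]
0.1352 0.1352 [-0.2  0.1 -3.2]
0.1346 0.1345 [ 0.3  0.4 -3.6]
0.134 0.1339 [-0.4  1.  -3.1]
0.1334 0.1334 [-0.5  0.9 -3.2]
0.1328 0.1331 [-0.2 -0.9 -1.6]
0.1322 0.1331 [-1.1 -1.3  1.7]
chk [-1.8 -1.2  4.5]
t 22.42 p [0.4834 0.1854 0.133 ] yaw [ 0.998 -0.062  0.001] F [-1.79 -1.22  4.46] op 0.0139
```

Run:
```python
from h import *
q=down(-.0625)
servo_line([.4832,.1853,.1329],q,.01);sleep(.2);st()
command_gripper(.05);st()
sleep(.4)
servo_line([.4832,.1853,.20],q,.12);sleep(.1);st()
a=snap("wrist","i1");b=snap("scene","i1s")
c=a["image"][40:290,150:360,::-1];d=b["image"][150:270,250:430,::-1]
cv2.imwrite("pics/i.png",np.hstack([cv2.resize(c,(440,524),interpolation=2),np.vstack([cv2.resize(d,(360,240),interpolation=2),np.zeros((284,360,3),np.uint8)])]))
```

```text
t 22.87 p [0.4834 0.1853 0.1331] yaw [ 0.998 -0.062  0.   ] F [ 0.4  -0.35  1.96] op 0.0143
t 23.6 p [0.4832 0.1853 0.1329] yaw [ 0.998 -0.062 -0.   ] F [-0.61 -0.65  0.11] op 0.0502
t 24.81 p [0.4825 0.1851 0.1986] yaw [ 0.998 -0.062 -0.002] F [ 0.13  0.62 -0.5 ] op 0.0504
```

View pics/i.png

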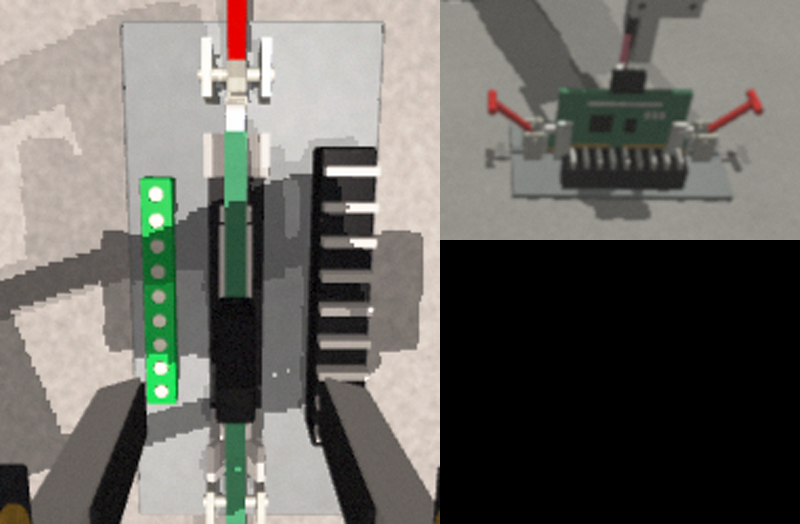

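Board stands released on the contacts (felt at TCP 0.133, underside ≈20 mm), with both levers out. Now the −y lever, following its arc.

```bash
cat > lev.py <<'E'
from h import *
q=down(-.0625);C=np.array([.4832,.1853]);ax=np.array([np.sin(.0625),np.cos(.0625)])
def pose(sg,th,gap=0):
    f=th-.22;y=.106+.075*np.sin(f)+.014+gap;z=.044+.075*np.cos(f)+.012
    return [*(C+sg*y*ax),z]
def push(sg,th0=1.05,fine=.15,coarse=.1,lim=23,endth=-.08):
    th=th0
    while th>endth:
        th-= coarse if th>fine+1e-6 else .012
        servo_line(pose(sg,th),q,.07 if th>fine else .015)
        s=get_state();f=-sg*(s["force"][:2]@ax);y=sg*((s["ee_pos"][:2]-C)@ax)
        # force on tool from lever points outward (+sg); f<0 => pushing
        print(round(th,3),"y",round(y,4),"z",s["ee_pos"][2].round(4),"push",round(-f,1),"Fz",s["force"][2].round(1),"t",round(s["clock"],1))
        if -f>lim or abs(s["force"][2])>18:
            print("stop");break
    return th
E
python3 - <<'E'
from lev import *
p=pose(-1,1.05,.012)
servo_line([*p[:2],.2],q,.25)
command_gripper(0,20)
servo_line(p,q,.15);st()
push(-1,endth=.3,fine=.3)
a=snap("wrist","j1");b=snap("scene","j1s")
d=b["image"][150:270,250:430,::-1]
cv2.imwrite("pics/j.png",np.hstack([a["image"][:,:,::-1],cv2.resize(d,(288,192),interpolation=2).copy() if 0 else np.vstack([cv2.resize(d,(288,192)),np.zeros((192,288,3),np.uint8)])]))
E
```

```text
t 27.45 p [ 0.4721 -0.0018  0.1075] yaw [ 0.998 -0.062  0.002] F [-0.49  0.37 -0.64] op 0.0008
0.95 y 0.1725 z 0.1151 push 8.8 Fz 5.9 t 27.9
0.85 y 0.166 z 0.1201 push 6.6 Fz 5.1 t 28.1
0.75 y 0.1587 z 0.1235 push 5.3 Fz 3.6 t 28.4
0.65 y 0.1509 z 0.1248 push 1.3 Fz 1.0 t 28.6
0.55 y 0.1435 z 0.1265 push 0.2 Fz 0.6 t 28.9
0.45 y 0.1363 z 0.1285 push 0.4 Fz -1.3 t 29.1
0.35 y 0.1291 z 0.1301 push 0.3 Fz -0.7 t 29.4
0.25 y 0.1245 z 0.1309 push 7.0 Fz 0.7 t 30.1
```

View pics/j.png

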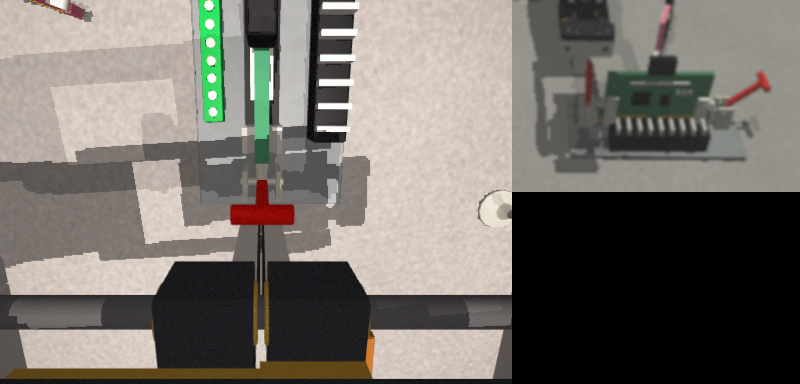

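The −y lever follows, the bar is on the fingers, and the claw is now meeting the lug. Continuing home in fine steps.

Run:
```python
from lev import *
push(-1,th0=.25,fine=.3,lim=21)
st()
```

```text
0.238 y 0.1238 z 0.131 push 7.5 Fz 0.5 t 30.4
0.226 y 0.1229 z 0.1311 push 8.3 Fz 0.4 t 30.7
0.214 y 0.1221 z 0.1312 push 8.1 Fz 1.5 t 30.9
0.202 y 0.1212 z 0.1312 push 8.4 Fz 1.8 t 31.2
0.19 y 0.1203 z 0.1313 push 8.1 Fz 1.1 t 31.4
0.178 y 0.1194 z 0.1313 push 7.9 Fz 3.3 t 31.7
0.166 y 0.1185 z 0.1314 push 8.9 Fz 2.2 t 31.9
0.154 y 0.1176 z 0.1313 push 8.0 Fz 2.8 t 32.2
0.142 y 0.1167 z 0.1314 push 7.9 Fz 3.1 t 32.4
0.13 y 0.1158 z 0.1314 push 8.6 Fz 4.2 t 32.7
0.118 y 0.1149 z 0.1314 push 8.0 Fz 3.5 t 32.9
0.106 y 0.114 z 0.1314 push 8.1 Fz 4.2 t 33.2
0.094 y 0.1131 z 0.1313 push 9.0 Fz 5.0 t 33.4
0.082 y 0.1122 z 0.1313 push 7.9 Fz 5.3 t 33.7
0.07 y 0.1112 z 0.1312 push 7.6 Fz 3.3 t 33.9
0.058 y 0.1102 z 0.1312 push 7.8 Fz 5.1 t 34.2
0.046 y 0.1093 z 0.131 push 7.5 Fz 4.8 t 34.4
0.034 y 0.1083 z 0.1309 push 7.0 Fz 5.2 t 34.7
0.022 y 0.1075 z 0.1308 push 7.3 Fz 4.9 t 34.9
0.01 y 0.1065 z 0.1306 push 7.7 Fz 5.6 t 35.2
-0.002 y 0.1056 z 0.1305 push 7.6 Fz 5.1 t 35.4
-0.014 y 0.1051 z 0.1304 push 8.3 Fz 5.8 t 35.7
-0.026 y 0.1051 z 0.1304 push 11.4 Fz 5.6 t 35.9
-0.038 y 0.105 z 0.1304 push 12.2 Fz 8.0 t 36.2
-0.05 y 0.1049 z 0.1304 push 14.3 Fz 8.9 t 36.4
-0.062 y 0.1048 z 0.1304 push 16.9 Fz 9.8 t 36.7
-0.074 y 0.1047 z 0.1304 push 18.9 Fz 10.8 t 36.9
-0.086 y 0.1046 z 0.1304 push 19.9 Fz 12.8 t 37.2
t 37.16 p [0.4769 0.0808 0.1304] yaw [ 0.998 -0.065  0.001] F [ -6.18 -19.51  12.77] op 0.0002
```

Hard stop reached: y froze at 105 mm while force rose to 20 N. Back off and do the +y lever.

Run:
```python
from lev import *
p=pose(-1,0,.015);servo_line(p,q,.1)
servo_line([*p[:2],.2],q,.25)
p=pose(1,1.05,.012)
move_ptp([*p[:2],.2],q);servo_line(p,q,.15);st()
th=push(1,endth=.3,fine=.3)
push(1,th0=th,fine=.3,lim=19,endth=-.065)
p=pose(1,0,.015);servo_line(p,q,.1);servo_line([*p[:2],.2],q,.25)
# look
servo_line([*(C+.03*ax-[0,.05]),.26],q,.3);sleep(.1);st()
a=snap("wrist","k1");b=snap("scene","k1s")
d=b["image"][150:270,250:430,::-1]
cv2.imwrite("pics/k.png",np.hstack([a["image"][:,:,::-1],np.vstack([cv2.resize(d,(288,192)),np.zeros((192,288,3),np.uint8)])]))
```

```text
t 39.9 p [0.4957 0.3722 0.1078] yaw [ 0.998 -0.063  0.002] F [0.33 1.43 1.19] op 0.0005
0.95 y 0.1702 z 0.1134 push 2.2 Fz 1.9 t 40.3
0.85 y 0.1645 z 0.1173 push 2.6 Fz 1.8 t 40.6
0.75 y 0.1581 z 0.1209 push 3.0 Fz 1.7 t 40.8
0.65 y 0.151 z 0.1238 push 2.6 Fz 0.9 t 41.1
0.55 y 0.1435 z 0.1262 push 0.9 Fz 0.2 t 41.3
0.45 y 0.1361 z 0.1284 push 0.2 Fz 0.1 t 41.6
0.35 y 0.1293 z 0.1301 push 0.9 Fz -0.1 t 41.9
0.25 y 0.1248 z 0.1309 push 8.5 Fz -2.3 t 42.5
0.238 y 0.1241 z 0.131 push 8.6 Fz -2.5 t 42.8
0.226 y 0.1233 z 0.1311 push 8.8 Fz -1.8 t 43.0
0.214 y 0.1222 z 0.1312 push 8.0 Fz -2.4 t 43.3
0.202 y 0.1214 z 0.1313 push 8.5 Fz -2.2 t 43.5
0.19 y 0.1204 z 0.1314 push 8.2 Fz -2.1 t 43.8
0.178 y 0.1196 z 0.1314 push 8.5 Fz -0.8 t 44.0
0.166 y 0.1187 z 0.1314 push 8.2 Fz -0.4 t 44.3
0.154 y 0.1179 z 0.1315 push 8.2 Fz -2.0 t 44.5
0.142 y 0.1168 z 0.1315 push 6.8 Fz -0.7 t 44.8
0.13 y 0.116 z 0.1315 push 7.7 Fz 0.6 t 45.0
0.118 y 0.1152 z 0.1315 push 8.1 Fz -0.7 t 45.3
0.106 y 0.1144 z 0.1315 push 8.9 Fz 0.1 t 45.5
0.094 y 0.1135 z 0.1314 push 8.2 Fz 0.4 t 45.8
0.082 y 0.1125 z 0.1314 push 7.4 Fz 1.1 t 46.0
0.07 y 0.1116 z 0.1314 push 8.0 Fz 1.2 t 46.3
0.058 y 0.1108 z 0.1313 push 8.0 Fz 1.8 t 46.5
0.046 y 0.1098 z 0.1313 push 7.4 Fz 2.7 t 46.8
0.034 y 0.109 z 0.1312 push 7.9 Fz 2.5 t 47.0
0.022 y 0.1081 z 0.1311 push 8.2 Fz 2.4 t 47.3
0.01 y 0.1073 z 0.131 push 8.7 Fz 1.5 t 47.5
-0.002 y 0.1064 z 0.1309 push 7.6 Fz 2.6 t 47.8
-0.014 y 0.1056 z 0.1308 push 8.3 Fz 3.6 t 48.0
-0.026 y 0.1047 z 0.1307 push 7.0 Fz 3.5 t 48.3
-0.038 y 0.1044 z 0.1306 push 8.9 Fz 4.2 t 48.5
-0.05 y 0.1043 z 0.1307 push 11.2 Fz 3.3 t 48.8
-0.062 y 0.1043 z 0.1307 push 11.9 Fz 4.6 t 49.0
-0.074 y 0.1042 z 0.1307 push 14.6 Fz 4.4 t 49.3
t 50.79 p [0.4844 0.1663 0.2578] yaw [ 0.998 -0.061 -0.004] F [-0.28 -0.04 -0.24] op 0.0006
```

View pics/k.png

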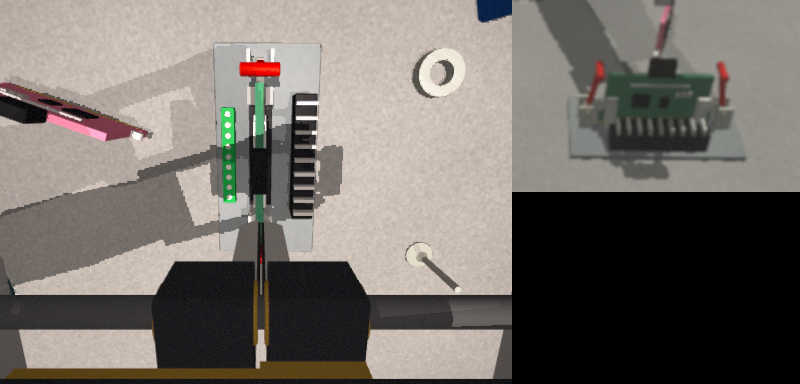

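The +y lever hit its stop (y froze at 104 mm, push 15 N). Seating it may have let the −y lever back off, so I re-push that one and check both.

Run:
```python
from lev import *
p=pose(-1,.1,.014)
servo_line([*p[:2],.2],q,.3);servo_line(p,q,.15)
servo_line(pose(-1,.07),q,.05)
push(-1,th0=.07,fine=.3,lim=18,endth=-.07)
p=pose(-1,0,.015);servo_line(p,q,.1);servo_line([*p[:2],.26],q,.3)
servo_line([*(C-.05*ax),.32],q,.3);sleep(.1);st()
a=snap("wrist","l1");b=snap("scene","l1s");t=snap("top","l1t")
d=b["image"][150:270,250:430,::-1]
cv2.imwrite("pics/l.png",np.vstack([cv2.resize(d,(720,480),interpolation=2)]))
```

```text
0.058 y 0.1079 z 0.1299 push -0.2 Fz 0.0 t 52.8
0.046 y 0.1076 z 0.1299 push 2.6 Fz 0.9 t 53.0
0.034 y 0.1071 z 0.1298 push 4.7 Fz 1.9 t 53.3
0.022 y 0.1065 z 0.1298 push 4.7 Fz 2.6 t 53.5
0.01 y 0.1059 z 0.1297 push 6.8 Fz 2.2 t 53.8
-0.002 y 0.1052 z 0.1296 push 7.4 Fz 3.5 t 54.0
-0.014 y 0.1052 z 0.1296 push 9.9 Fz 3.5 t 54.3
-0.026 y 0.1051 z 0.1296 push 11.3 Fz 5.8 t 54.5
-0.038 y 0.105 z 0.1296 push 14.2 Fz 6.1 t 54.8
-0.05 y 0.1049 z 0.1296 push 14.8 Fz 7.8 t 55.0
-0.062 y 0.1048 z 0.1296 push 17.0 Fz 9.5 t 55.3
-0.074 y 0.1048 z 0.1296 push 18.4 Fz 9.5 t 55.5
stop
t 57.02 p [0.4793 0.1346 0.3171] yaw [ 0.998 -0.063 -0.005] F [0.3  0.26 0.36] op 0.0008
```

View pics/l.png

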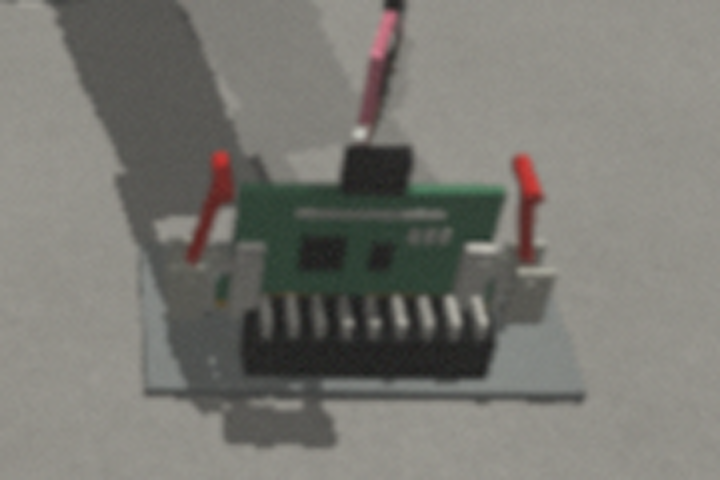

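View pics/l1.png

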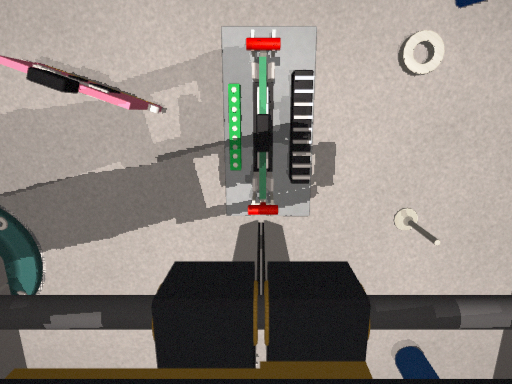

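View pics/l1t.png

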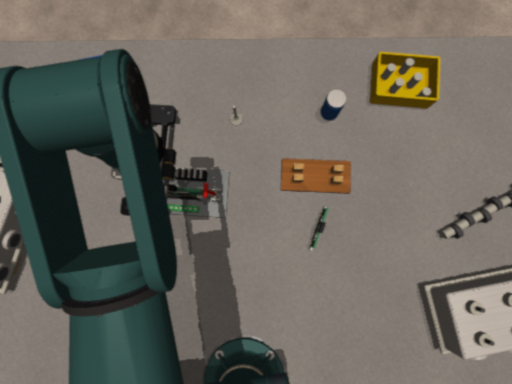

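Run:
```python
from lev import *
ex=np.array([ax[1],-ax[0]])
for f in("k1","l1"):
    d=dict(np.load(f"pics/{f}.npz"));i=d["image"].astype(int)
    m=((i[...,0]>110)&(i[...,1]<60)&(i[...,2]<60)).astype(np.uint8);m[:,:200]=0;m[:,330:]=0
    n,l,s,c=cv2.connectedComponentsWithStats(m)
    for k in range(1,n):
        if s[k,4]<60: continue
        p=onz(d,c[k],.117)[:2]-C;print(f,c[k].round(1),s[k].tolist(),"x,y",(p@ex).round(4),(p@ax).round(4))
for sg in(1,-1): print("expect",proj(d,[*(C+sg*.09*ax),.117]).round(1), "0.06:",proj(d,[*(C+sg*.0944*ax),.1161]).round(1))
st()
```

```text
k1 [259.2  68.6] [240, 60, 40, 17, 539] x,y -0.0004 0.0917
l1 [262.4  43.5] [246, 38, 34, 12, 384] x,y -0.0006 0.0918
l1 [262.5 209.3] [248, 205, 30, 10, 251] x,y -0.0003 -0.0905
expect [262.9  45.3] 0.06: [262.9  40.9]
expect [262.8 208.9] 0.06: [262.8 212.2]
t 57.17 p [0.4796 0.1344 0.3181] yaw [ 0.998 -0.064 -0.003] F [ 0.19 -0.02  0.24] op 0.0006
```

Run:
```python
from plant import *
print(sign_off(),get_state()["clock"])
```

```text
the job is handed in; nothing more can be done
the job is handed in; nothing more can be done
```

The board is in the rack with both levers at their stops, and I signed off at about 57 s of the 72 s allowed. `sign_off` gives no verdict, so the result itself is not confirmed.

**Board placement:** I lifted the large green board from its stand and lowered it slowly into the guides. I felt it touch the brass contacts with the underside about 20 mm up, loaded them with about 8 N, and released it with both levers still out.

**Levers:** I pushed each one along its arc until it stopped against its hard stop.

| Lever | Highest reading while pushing | Finger position at the stop, from slot centre |
|---|---|---|
| −y | about 20 N | 105 mm |
| +y | about 15 N | 104 mm |

**Spring-back:** Seating the +y lever had let the −y lever back by about 0.04 rad. I pushed the −y lever home again, with a highest reading of about 18 N.

**Last checks:**
- **Lever positions:** The final wrist picture shows the bars 91.8 mm (+y) and 90.5 mm (−y) from the slot centre, against 90 mm when fully home. The +y figure was the same before and after I re-pushed the −y lever. Its 1.8 mm difference would be about 0.024 rad, inside the 0.06 rad limit, and may be only a measuring error.
- **Bystanders:** The oil can, valve and bearing look unmoved in the pictures; I did not measure them.
- **Board height:** I did not measure this separately. I take the board to be flush because both levers reached their stops.

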